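Press the missing post into the thread stand

TASK

The thread stand on the cutting mat lacks a post. Draw the loose dowel upwards out of its wooden holder, feel with its foot for the hole in the stand's empty boss, and press it gently straight down until it is fully home; then let go so that it stands upright on its own. Do not press hard on the stand, and leave the tool pot, thread spool, glue bottle and mallet where they are.

Things in the scene. Friction and masses are not known exactly. Their poses are not given: they have to be found in the camera images.
- stand: Wooden thread stand, fixed to the bench: board 100 (x) x 220 (y) x 15 mm with two round bosses, 64 mm across and 34 mm tall, on it. The one at y -58 mm has a post (16 mm thick, standing 76 mm above it) with a 38 mm wide, 46 mm tall thread spool; the one near y +58 mm is empty, with a bare hole in its top. Origin: centre of the board's underside; z up. Boss tops: z +49 mm. Nothing on it gives way.
- post_place (a point): Where the hole ought to be: x 0, y +58, z +49 mm in the stand's frame, on the empty boss's top plane. The boss was glued on by hand, askew: boss and hole together lie 3 to 5.5 mm off this point, in any horizontal direction; the true offset is not measured. The hole, in the boss's centre, is vertical, round, 17.5 mm wide, sharp-edged, without chamfer; the boss is smooth waxed wood.
- post_home (a point): 24 mm straight below post_place (and off the true hole just as much): the level of the dowel's foot when fully home. In the hole the dowel drops freely 9 mm onto a tight cork stop; from there a steady push of about 8 N (rather more if fast) slides the stop down 15 mm to the hard end. The stop stays where it is pushed.
- holder: Wooden holder block, 70 x 70 x 30 mm, fixed to the bench. Origin: centre of its underside. An 18 mm wide, 20 mm deep hole in the middle of its top holds the dowel loosely upright.
- dowel: The loose plain bamboo-coloured dowel, 16 mm thick, 100 mm long, about 25 g, standing upright in the holder at the start (its foot 10 mm above the bench, 80 mm of it showing). Origin: centre of its lower end; z along its length, up.
- dowel_foot (a point): Centre of the dowel's flat lower end (its origin).
- tool_pot: White ceramic pot, 72 mm wide, 90 mm tall, with three tool handles up to about 170 mm high; leave alone. Origin: centre of its underside.
- spool: Loose thread spool, 38 mm wide, 46 mm tall, standing; leave alone. Origin: centre of its underside.
- glue: White glue bottle, 48 mm wide, 110 mm tall, standing; leave alone. Origin: centre of its underside.
- mallet: Wooden mallet lying flat, head 55 x 100 x 50 mm, handle 150 mm; leave alone. Origin: under the middle of its head.
Not all that is in view belongs to the job. There is more than one size of the dowel; the one meant has the size given above.

How it is judged:
By the outcome, as a careful person would: the job done as asked, in the order asked, and still so for the second after the job is handed in, with the robot touching nothing.
It also fails if it takes over 72 s, if anything falls off the work surface, if the arm or the gripper's body presses on something with over 40 N, if the wrist force passes 120 N, or if a joint passes its speed limit or range.

ROBOT

A 6-joint arm with a two-finger parallel gripper is mounted at the origin on the work surface. World frame = base frame: x ahead of the robot, y to its left, z up, the work surface at z = 0. Lengths are in m, angles in degrees, forces in N, time in s.
With the tool pointing down it reaches from about 0.275 to 1 m from the base axis. Payload 8.4 kg.
Tool frame: the origin (TCP) lies between the finger pads; the fingertips stand 8 mm ahead of it and the grasp point (between the pads) lies 11 mm behind it; z points along the fingers, x is the direction in which the jaws open and shut, and the axes are right-handed (so a half turn about z gives the same grasp; the last joint's range is limited). The gripper opens to 85 mm and grips with 20 to 120 N. Pads are 22 mm wide; open, the fingers measure 114 mm over their backs; the gripper's body (76 mm by 85 mm) begins 54 mm behind the grasp point. The pads swing forward as they close: fully open they stand 13 mm farther back than shut.
Start: joints at [-71.757, 20.225, 93.587, -0, 66.188, -0.138], TCP at [0.197, -0.593, 0.239] pointing down, gripper open.
Joint ranges: [-150.9, 150.9], [-52.94, 120.26], [3.33, 152.33], [-74.26, 254.26], [0, 154.13], [-172.89, 172.89]. Speed limits (degrees/s): [127.2, 127.2, 159.86, 180, 180, 180].

INTERFACE

Orientations are given as [roll, pitch, yaw] about the fixed x, y, z axes, in that order (R = Rz(yaw) Ry(pitch) Rx(roll)).
In Python, from plant import get_obs, eyes, robot gives the robot as it stands.
- The arm moves only by the tool move_arm, never from a script. Its argument "commands" is a list of rows, each an object with "fingers": the opening, from 0 (shut) to 1 (fully open); "slide": the shift along the tool's x, y, z in m, a list of three; "delta_rot": the turn, a rotation vector about the tool's x, y, z in rad, a list of three. A call has 1 to 12 rows; each row is the pose to reach, as a shift and turn from the pose commanded when the call began, along the tool's axes at that moment; what a row does not reach only later rows make up. A row lasts 1/8 s, in which the tool goes at most 62.5 mm and 10.7 degrees, less where a joint would pass 70% of its speed; a pose out of reach is approached as far as the arm can. A call with a gripper value outside its range is refused whole. The fingers move at their own pace and stop on an object; the grip force is fixed at half the most. Time passes only in rows, so rows that repeat a pose let the fingers close. It gives the time, the measured TCP pose, the force and the opening at its end, in the units of the state.
- get_obs(): the state, without advancing time (a new reading comes with each control period).
- eyes.grab_frame(name): name is "scene" or "side" or "wrist"; returns a dict with "color" (420x560x3 uint8, blue, green, red), "fov_y" (degrees; the focal length in pixels is half the picture's height over the tangent of half this angle, whatever the lens; pixels are square), "cx", "cy" (the principal point, pixels), "cam_to_world" (4x4, takes a point from camera to world coordinates). Camera axes: x right, y up, looking along -z (the intrinsics and any distortion apply to the point x, -y, -z); pixel columns grow to the right and rows downward; lengths in m; the calibration is good to about 2 mm. A picture is of the moment at which its call begins. There is no depth.
- robot.hand_in(): hands the job in, once; it reports no verdict.
The state is a dict: "t": time; "joints": joint angles; "dq": joint speeds; "joint_torque": joint torques, N m; "position": TCP position; "orientation": TCP orientation; "wrist_force": force on the tool from outside, world axes, zero at the start; "torque": the same for the moment, N m; "gripper_width": opening from 0.0 (shut) to 1.0 (fully open).
Only numpy, scipy, OpenCV 4.12 (cv2) and the standard library are available. Lean on these libraries where they do the work, as an engineer would, in place of code of your own. Each camera call takes 0.05 s, during which the arm holds its last target. There are 200 camera calls.

## Working session

There is one attempt and no reset: what is moved stays moved. The work goes in short steps, Python scripts to look and compute and a tool call to move; the robot and the scene stay as the last step left them, time stands still between calls to the robot, and variables do not carry over. Pictures are saved under pics/ and viewed, about 8 in all and at most 12, crops included, and the job is handed in when it is done.

Besides the shell and the picture viewer there is one more tool, called after "Call:" as a command line: name --argument value ..., lists and objects as JSON in quotes. move_arm: Moves the arm, as the interface text tells. Its arguments: {"type":"object","properties":{"commands":{"type":"array","items":{"type":"object","properties":{"fingers":{"type":"number"},"slide":{"type":"array","items":{"type":"number"}},"delta_rot":{"type":"array","items":{"type":"number"}}}}}},"required":["commands"]}

```bash
mkdir -p pics; cat > h.py <<'E'
import numpy as np, cv2
from plant import get_obs, eyes, robot
def grab(n, save=None):
    f=eyes.grab_frame(n)
    if save: cv2.imwrite(f'pics/{save}.png',f['color'])
    return f
def K(f):
    F=f['color'].shape[0]/2/np.tan(np.radians(f['fov_y'])/2); return F,f['cx'],f['cy']
def ray(f,u,v):
    F,cx,cy=K(f); d=np.array([(u-cx)/F,-(v-cy)/F,-1.]); T=np.array(f['cam_to_world'])
    return T[:3,3],T[:3,:3]@d
def atz(f,u,v,z):
    o,d=ray(f,u,v); return o+d*(z-o[2])/d[2]
def proj(f,p):
    F,cx,cy=K(f); T=np.array(f['cam_to_world']); c=T[:3,:3].T@(np.array(p)-T[:3,3])
    return np.array([cx+F*c[0]/-c[2], cy-F*c[1]/-c[2]])
E
python3 - <<'E'
from h import *
import json
fs=[grab(n,n+'0') for n in('scene','side','wrist')]
for f in fs: print({k:(np.round(v,3).tolist() if k!='color' else v.shape) for k,v in f.items()})
a=np.hstack([fs[0]['color'],fs[1]['color']]); 
cv2.imwrite('pics/w.png',fs[2]['color'])
print(get_obs())
E
```

```text
{'color': (420, 560, 3), 'fov_y': 52.51, 'cx': 279.523, 'cy': 205.946, 'cam_to_world': [[0.222, -0.547, 0.808, 1.29], [0.975, 0.111, -0.192, -0.183], [0.015, 0.83, 0.558, 0.539], [0.0, 0.0, 0.0, 1.0]]}
{'color': (420, 560, 3), 'fov_y': 45.578, 'cx': 278.646, 'cy': 209.846, 'cam_to_world': [[-0.995, 0.077, -0.069, 0.567], [-0.103, -0.663, 0.741, 0.808], [0.012, 0.744, 0.668, 0.775], [0.0, 0.0, 0.0, 1.0]]}
{'color': (420, 560, 3), 'fov_y': 59.176, 'cx': 278.075, 'cy': 215.128, 'cam_to_world': [[0.315, 0.916, 0.248, 0.26], [-0.949, 0.305, 0.081, -0.571], [-0.002, -0.26, 0.965, 0.373], [0.0, 0.0, 0.0, 1.0]]}
{'t': 0.15, 'joints': array([-7.17568139e+01,  2.02568187e+01,  9.36174581e+01,  5.58857169e-04,
        6.61884380e+01, -1.37094256e-01]), 'dq': array([-0.02268769, -0.09648656, -0.20878033, -0.00088236, -0.00860902,
        0.09140122]), 'joint_torque': array([ 1.44920514e-04, -6.05640006e+01, -3.42339563e+01,  6.89697958e-05,
        6.15703044e-03, -1.88547187e-05]), 'position': array([ 0.19697623, -0.59278705,  0.23871023]), 'orientation': array([-1.79999339e+02,  6.27133772e-02, -7.16199452e+01]), 'wrist_force': array([-0.17807527,  0.00823213,  0.11715509]), 'torque': array([-0.02053062,  0.00102264, -0.02657056]), 'gripper_width': 0.9967903381352085}
```

View pics/scene0.png

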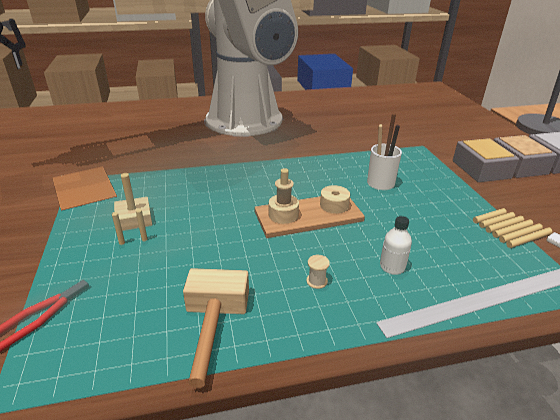

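View pics/side0.png

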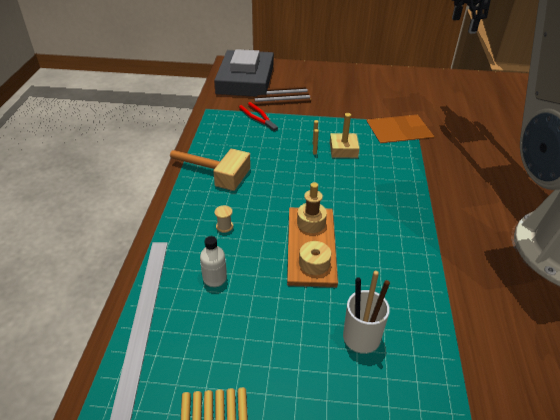

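Candidates for the dowel:
- The upright rod in the holder: scene (127,190), side (347,128).
- Two thin rods standing in front of the holder: scene (121,228) and (143,225), side (316,138).
- The row of short dowels: scene (515,227).
- The stand's own post: scene (284,178).

I choose the rod in the holder and check it in a close crop.

```bash
python3 - <<'E'
from h import *
s=cv2.imread('pics/scene0.png');d=cv2.imread('pics/side0.png');w=cv2.imread('pics/wrist0.png')
z=lambda i,x,y,W,H,k:cv2.resize(i[y:y+H,x:x+W],None,fx=k,fy=k,interpolation=cv2.INTER_CUBIC)
A=z(s,95,165,80,60+25,3.5); A=z(s,95,165,80,85,3.5) # 280x298
B=z(d,300,100,80,85,3.5)
C=z(d,280,175,70,85,3.5)
top=np.hstack([A,B,C[:A.shape[0]]])
bot=cv2.resize(w,(400,300))
D=z(s,250,160,120,85,3.3);D=cv2.resize(D,(405,290))
can=np.zeros((600,805,3),np.uint8);can[:top.shape[0],:top.shape[1]]=top;can[300:600,:400]=bot;can[305:595,400:805]=D
cv2.imwrite('pics/comp.png',can[:,:800])
E
```

```text
(no output)
```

View pics/comp.png

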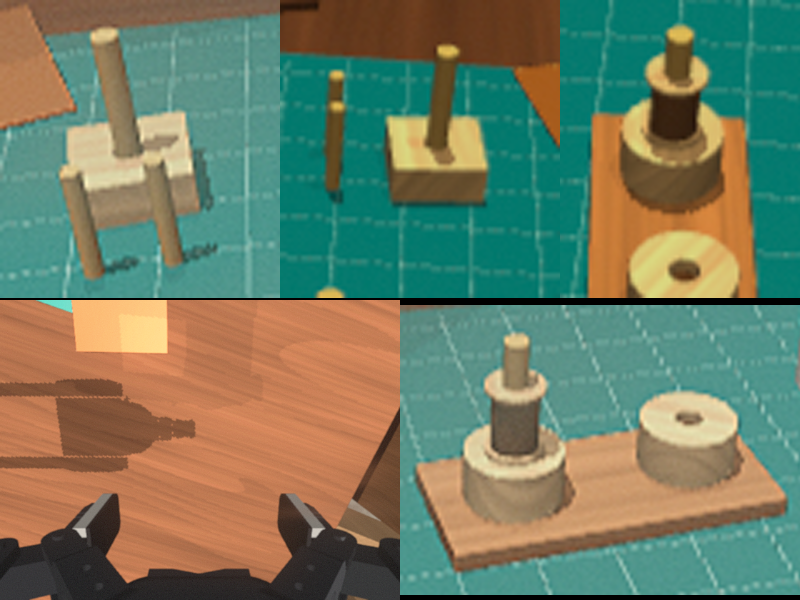

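The choice holds: the single thick rod in the block is the dowel. The two slimmer free-standing rods beside the holder are distractors to keep clear of.

```bash
python3 - <<'E'
from h import *
s=grab('scene');d=grab('side')
def tri(a,b):
    o1,d1=ray(s,*a);o2,d2=ray(d,*b)
    A=np.stack([d1,-d2],1);t=np.linalg.lstsq(A,o2-o1,rcond=None)[0]
    p,q=o1+d1*t[0],o2+d2*t[1]; return np.round((p+q)/2,4),round(np.linalg.norm(p-q),4)
for n,a,b,z in[('dtop',(125,174.7),(348,114),.11),('dlow',(131.3,207.9),(345.7,142.9),.03),('hole',(335.3,193.1),(315.4,252.1),.049),('post',(284.4,170.6),(314.3,184.7),.125)]:
    print(n,tri(a,b),atz(s,*a,z).round(4),atz(d,*b,z).round(4))
for a in[(121.6,243.3),(144.4,240.1)]: print('rod',atz(s,*a,0).round(3))
for a in[(115,214),(139,210)]: print('rodtop',[atz(s,*a,z).round(3) for z in(.05,.07,.08,)])
# stand board corners z=.015 from scene crop
for c in[(418,465),(460,558),(785,500),(728,418)]:
    print('board',atz(s,(c[0]-400)/3.375+250,(c[1]-305)/3.41+160,.015).round(4))
for c in[(593,116),(742,118)]: print('bside',atz(d,(c[0]-560)/3.5+280,c[1]/3.5+175,.015).round(4))
o=get_obs();print(o['position'],o['orientation'])
E
```

```text
dtop (array([ 0.4972, -0.3141,  0.1099]), np.float64(0.0012)) [ 0.4963 -0.3145  0.11  ] [ 0.4974 -0.3129  0.11  ]
dlow (array([ 0.493 , -0.3153,  0.0241]), np.float64(0.0065)) [ 0.4969 -0.3161  0.03  ] [ 0.4951 -0.3012  0.03  ]
hole (array([0.5549, 0.1166, 0.0477]), np.float64(0.0023)) [0.5551 0.1156 0.049 ] [0.5556 0.1191 0.049 ]
post (array([ 0.5678, -0.002 ,  0.1236]), np.float64(0.0019)) [ 0.5686 -0.0029  0.125 ] [0.5683 0.0009 0.125 ]
rod [ 0.576 -0.335  0.   ]
rod [ 0.575 -0.291  0.   ]
rodtop [array([ 0.544, -0.341,  0.05 ]), array([ 0.574, -0.335,  0.07 ]), array([ 0.59 , -0.331,  0.08 ])]
rodtop [array([ 0.539, -0.295,  0.05 ]), array([ 0.57 , -0.291,  0.07 ]), array([ 0.585, -0.288,  0.08 ])]
board [ 0.5236 -0.0554  0.015 ]
board [ 0.625  -0.0482  0.015 ]
board [0.6085 0.1651 0.015 ]
board [0.5098 0.1634 0.015 ]
bside [ 0.6208 -0.044   0.015 ]
bside [ 0.524  -0.0533  0.015 ]
[ 0.19701532 -0.59293233  0.238967  ] [-1.79998998e+02  3.44444693e-02 -7.16203550e+01]
```

Call:
move_arm --commands '[{"fingers": 1,"slide": [-0.17,-0.3725,0.039],"delta_rot": [0,0,-1.25]},{"fingers": 1,"slide": [-0.17,-0.3725,0.039],"delta_rot": [0,0,-1.25]},{"fingers": 1,"slide": [-0.17,-0.3725,0.039],"delta_rot": [0,0,-1.25]},{"fingers": 1,"slide": [-0.17,-0.3725,0.039],"delta_rot": [0,0,-1.25]},{"fingers": 1,"slide": [-0.17,-0.3725,0.039],"delta_rot": [0,0,-1.25]},{"fingers": 1,"slide": [-0.17,-0.3725,0.039],"delta_rot": [0,0,-1.25]},{"fingers": 1,"slide": [-0.17,-0.3725,0.039],"delta_rot": [0,0,-1.25]},{"fingers": 1,"slide": [-0.17,-0.3725,0.039],"delta_rot": [0,0,-1.25]},{"fingers": 1,"slide": [-0.17,-0.3725,0.039],"delta_rot": [0,0,-1.25]},{"fingers": 1,"slide": [-0.17,-0.3725,0.039],"delta_rot": [0,0,-1.25]}]'

```text
t: 1.5
position: [0.4962, -0.3152, 0.2004]
orientation: [180.0, 0.0, -0.1]
wrist_force: [-0.5, -0.7, -0.1]
gripper_width: 0.997
```

```bash
python3 - <<'E'
from h import *
f=grab('wrist','wrist1');o=get_obs();print(o['position'],o['orientation'],o['joints'])
print([proj(f,p).round(1) for p in[(.497,-.3145,.11),(.497,-.3145,.03),(.575,-.335,.07)]])
E
```

```text
[ 0.49622301 -0.31524988  0.20041166] [ 1.79990774e+02 -1.17153439e-03 -1.27660328e-01] [-3.25698599e+01  1.92343104e+01  1.00402238e+02 -8.23527955e-03
  6.03575143e+01 -3.24381268e+01]
[array([279.2, 223.2]), array([278.9, 196.4]), array([382.9, 234.2])]
```

View pics/wrist1.png

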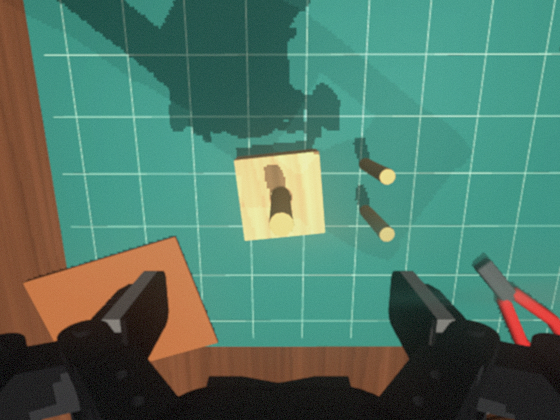

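The dowel top is seen at (281,225) and predicted at (279,223), so they agree to about 1.5 mm. The slim rods at (387,176) and (387,234) lie clear of the fingers.

Call:
move_arm --commands '[{"fingers": 1,"slide": [0.0018,0.0003,0.045]},{"fingers": 1,"slide": [0.0018,0.0003,0.09]},{"fingers": 1,"slide": [0.0018,0.0003,0.115]},{"fingers": 1,"slide": [0.0018,0.0003,0.1264]},{"fingers": 1,"slide": [0.0018,0.0003,0.1264]},{"fingers": 0.35,"slide": [0.0018,0.0003,0.1264]},{"fingers": 0.25,"slide": [0.0018,0.0003,0.1264]},{"fingers": 0,"slide": [0.0018,0.0003,0.1264]},{"fingers": 0,"slide": [0.0018,0.0003,0.1264]},{"fingers": 0,"slide": [0.0018,0.0003,0.1264]},{"fingers": 0,"slide": [0.0018,0.0003,0.1264]},{"fingers": 0,"slide": [0.0018,0.0003,0.1264]}]'

```text
invalid input at $.commands[0]: expected keys fingers, slide, delta_rot
```

```bash
python3 - <<'E'
from h import *
o=get_obs();print({k:np.round(o[k],4) for k in('t','position','orientation','wrist_force','torque','gripper_width')})
E
```

```text
{'t': np.float64(1.55), 'position': array([ 0.4962, -0.3152,  0.2004]), 'orientation': array([ 1.799908e+02, -1.200000e-03, -1.277000e-01]), 'wrist_force': array([0.2863, 0.2565, 0.5589]), 'torque': array([ 0.0677,  0.0615, -0.0381]), 'gripper_width': np.float64(1.0014)}
```

Call:
move_arm --commands '[{"fingers": 1,"slide": [0.0018,0.0003,0.045],"delta_rot": [0,0,0]},{"fingers": 1,"slide": [0.0018,0.0003,0.09],"delta_rot": [0,0,0]},{"fingers": 1,"slide": [0.0018,0.0003,0.115],"delta_rot": [0,0,0]},{"fingers": 1,"slide": [0.0018,0.0003,0.1264],"delta_rot": [0,0,0]},{"fingers": 1,"slide": [0.0018,0.0003,0.1264],"delta_rot": [0,0,0]},{"fingers": 0.35,"slide": [0.0018,0.0003,0.1264],"delta_rot": [0,0,0]},{"fingers": 0.25,"slide": [0.0018,0.0003,0.1264],"delta_rot": [0,0,0]},{"fingers": 0,"slide": [0.0018,0.0003,0.1264],"delta_rot": [0,0,0]},{"fingers": 0,"slide": [0.0018,0.0003,0.1264],"delta_rot": [0,0,0]},{"fingers": 0,"slide": [0.0018,0.0003,0.1264],"delta_rot": [0,0,0]},{"fingers": 0,"slide": [0.0018,0.0003,0.1264],"delta_rot": [0,0,0]},{"fingers": 0,"slide": [0.0018,0.0003,0.1264],"delta_rot": [0,0,0]}]'

```text
t: 3.05
position: [0.4991, -0.3147, 0.0743]
orientation: [180.0, -0.0, 0.0]
wrist_force: [-1.4, 0.1, 5.9]
gripper_width: 0.176
```

```bash
python3 - <<'E'
from h import *
o=get_obs();print({k:np.round(o[k],4) for k in('t','position','orientation','wrist_force','torque','gripper_width')})
E
```

```text
{'t': np.float64(3.05), 'position': array([ 0.4991, -0.3147,  0.0743]), 'orientation': array([ 1.799817e+02, -2.960000e-02,  6.900000e-03]), 'wrist_force': array([-1.4141,  0.0966,  5.8538]), 'torque': array([0.1163, 0.0803, 0.0005]), 'gripper_width': np.float64(0.176)}
```

Call:
move_arm --commands '[{"fingers": 0,"slide": [0,0,-0.01],"delta_rot": [0,0,0]},{"fingers": 0,"slide": [0,0,-0.025],"delta_rot": [0,0,0]},{"fingers": 0,"slide": [0,0,-0.055],"delta_rot": [0,0,0]},{"fingers": 0,"slide": [0,0,-0.1],"delta_rot": [0,0,0]},{"fingers": 0,"slide": [0,0,-0.14],"delta_rot": [0,0,0]},{"fingers": 0,"slide": [0,0,-0.15],"delta_rot": [0,0,0]},{"fingers": 0,"slide": [0,0,-0.15],"delta_rot": [0,0,0]},{"fingers": 0,"slide": [0,0,-0.15],"delta_rot": [0,0,0]}]'

```text
t: 4.05
position: [0.498, -0.3142, 0.2225]
orientation: [-179.9, 0.1, -0.0]
wrist_force: [-0.0, 0.3, -1.0]
gripper_width: 0.169
```

```bash
python3 - <<'E'
from h import *
o=get_obs();print({k:np.round(o[k],4) for k in('t','position','orientation','wrist_force','torque','gripper_width')})
s=grab('scene','s2');d=grab('side','d2')
p=o['position']
pa=proj(s,p-[0,0,.05]);pb=proj(d,p-[0,0,.05]);print(pa,pb)
c=lambda i,q:cv2.resize(i[int(q[1])-45:int(q[1])+45,int(q[0])-45:int(q[0])+45],None,fx=4.4,fy=4.4,interpolation=cv2.INTER_CUBIC)
cv2.imwrite('pics/c2.png',np.hstack([c(s['color'],pa),c(d['color'],pb)]))
E
```

```text
{'t': np.float64(4.05), 'position': array([ 0.498 , -0.3142,  0.2225]), 'orientation': array([-1.7993e+02,  1.0890e-01, -2.1000e-03]), 'wrist_force': array([-0.0173,  0.3132, -1.0201]), 'torque': array([-0.0259, -0.0197,  0.0044]), 'gripper_width': np.float64(0.1692)}
[119.03298395 146.80230641] [350.42120066  91.52186955]
```

View pics/c2.png

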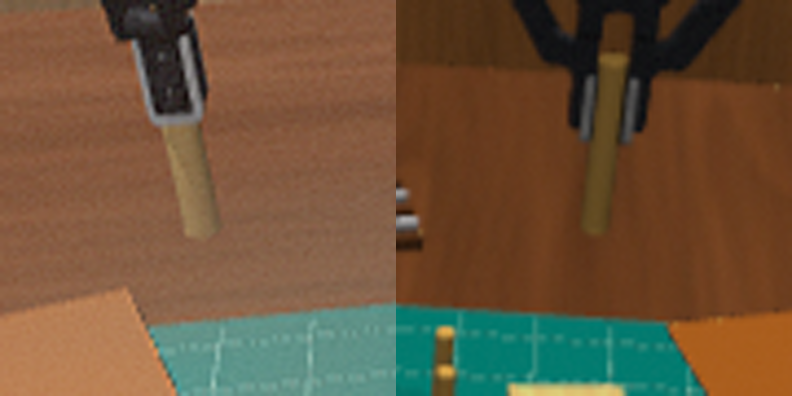

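```bash
python3 - <<'E'
from h import *
o=get_obs();p=o['position'];s=grab('scene');d=grab('side')
for z in(-.085,-.064,-.03,.03): print(z,proj(s,p+[0,0,z]).round(1),proj(d,p+[0,0,z]).round(1))
for n,f,x0,y0,X in(('s',s,74,101,0),('d',d,305,46,0)):
    im=f['color'].astype(int)
    hsv=cv2.cvtColor(f['color'],cv2.COLOR_BGR2HSV)
    for r in range(y0+26,y0+54,4):
        print(n,r,hsv[r,x0+34:x0+56,0].tolist())
E
```

```text
-0.085 [122.5 163. ] [348.9 104.2]
-0.064 [120.4 153.4] [349.8  96.7]
-0.03 [117.  137.3] [351.3  84.1]
0.03 [110.4 107. ] [354.1  60.9]
s 127 [120, 150, 15, 6, 24, 173, 8, 8, 8, 0, 0, 109, 10, 11, 10, 10, 11, 11, 12, 10, 11, 13]
s 131 [11, 11, 11, 18, 18, 17, 17, 17, 16, 17, 17, 16, 10, 12, 11, 11, 11, 11, 10, 12, 11, 11]
s 135 [11, 11, 10, 11, 19, 18, 17, 18, 18, 17, 18, 15, 16, 10, 11, 12, 12, 11, 11, 11, 10, 11]
s 139 [12, 11, 11, 11, 11, 18, 18, 17, 18, 18, 17, 17, 18, 14, 12, 11, 11, 10, 13, 11, 11, 11]
s 143 [11, 12, 12, 12, 11, 12, 18, 18, 17, 17, 16, 16, 18, 18, 13, 12, 11, 13, 12, 11, 11, 12]
s 147 [12, 10, 12, 11, 12, 12, 13, 19, 17, 17, 17, 15, 16, 16, 18, 13, 11, 10, 11, 11, 11, 12]
s 151 [12, 12, 11, 11, 11, 11, 12, 13, 18, 17, 17, 18, 16, 16, 16, 19, 13, 11, 12, 10, 12, 12]
d 72 [12, 12, 12, 12, 12, 10, 105, 90, 15, 0, 0, 19, 19, 19, 19, 19, 19, 16, 45, 30, 135, 140]
d 76 [12, 12, 12, 12, 13, 13, 12, 12, 13, 30, 19, 18, 19, 19, 18, 19, 17, 15, 15, 10, 11, 12]
d 80 [12, 12, 12, 11, 12, 13, 13, 12, 11, 14, 18, 19, 19, 19, 19, 19, 13, 12, 12, 13, 12, 12]
d 84 [12, 12, 12, 11, 12, 13, 12, 11, 12, 17, 18, 19, 18, 19, 19, 17, 12, 11, 12, 12, 13, 12]
d 88 [13, 12, 12, 12, 12, 12, 12, 12, 14, 17, 18, 18, 18, 18, 18, 14, 12, 12, 12, 11, 13, 12]
d 92 [12, 12, 12, 12, 13, 13, 12, 11, 16, 18, 19, 19, 19, 19, 17, 13, 12, 12, 12, 12, 13, 12]
d 96 [12, 13, 12, 12, 12, 12, 12, 13, 18, 18, 18, 19, 19, 18, 13, 12, 12, 12, 12, 12, 13, 12]
```

The dowel hangs vertical and centred under the TCP, with its foot about 64 mm below it. Next I carry it above the boss.

Call:
move_arm --commands '[{"fingers": 0,"slide": [0.005,-0.04,0],"delta_rot": [0,0,0]},{"fingers": 0,"slide": [0.012,-0.09,0],"delta_rot": [0,0,0]},{"fingers": 0,"slide": [0.019,-0.145,0],"delta_rot": [0,0,0]},{"fingers": 0,"slide": [0.026,-0.2,0],"delta_rot": [0,0,0]},{"fingers": 0,"slide": [0.034,-0.255,0],"delta_rot": [0,0,0]},{"fingers": 0,"slide": [0.041,-0.31,0],"delta_rot": [0,0,0]},{"fingers": 0,"slide": [0.048,-0.365,0],"delta_rot": [0,0,0]},{"fingers": 0,"slide": [0.054,-0.41,0],"delta_rot": [0,0,0]},{"fingers": 0,"slide": [0.057,-0.431,0.02],"delta_rot": [0,0,0]},{"fingers": 0,"slide": [0.057,-0.431,0.06],"delta_rot": [0,0,0]},{"fingers": 0,"slide": [0.057,-0.431,0.08],"delta_rot": [0,0,0]},{"fingers": 0,"slide": [0.057,-0.431,0.08],"delta_rot": [0,0,0]}]'

```text
t: 5.75
position: [0.5539, 0.1154, 0.1411]
orientation: [179.9, 0.3, -0.0]
wrist_force: [0.0, 0.3, 0.4]
gripper_width: 0.17
```

```bash
python3 - <<'E'
from h import *
o=get_obs();print({k:np.round(o[k],4) for k in('t','position','orientation','wrist_force','torque','gripper_width')})
fs={n:grab(n,n+'3') for n in('scene','side','wrist')}
h=[.555,.1166,.049]
tiles=[]
for n,f in fs.items():
    q=proj(f,h).round(1);ft=proj(f,o['position']-[0,0,.064]);print(n,q,ft.round(1))
    r=32 if n!='wrist' else 60
    x=int(q[0])-r;y=int(q[1])-r; y=min(max(y,0),420-2*r); print(n,'crop',x,y,'k',266/(2*r))
    tiles.append(cv2.resize(f['color'][y:y+2*r,x:x+2*r],(266,266),interpolation=cv2.INTER_CUBIC))
cv2.imwrite('pics/c3.png',np.hstack(tiles))
E
```

```text
{'t': np.float64(5.75), 'position': array([0.5539, 0.1154, 0.1411]), 'orientation': array([ 1.799249e+02,  2.886000e-01, -1.660000e-02]), 'wrist_force': array([0.0486, 0.2757, 0.3581]), 'torque': array([ 0.0201,  0.0193, -0.0207]), 'gripper_width': np.float64(0.1704)}
scene [335.7 193. ] [336.2 181.7]
scene crop 303 161 k 4.15625
side [315.8 251.2] [317.2 240.9]
side crop 283 219 k 4.15625
wrist [276.8 221.3] [274.7 236.9]
wrist crop 216 161 k 2.216666666666667
```

View pics/c3.png

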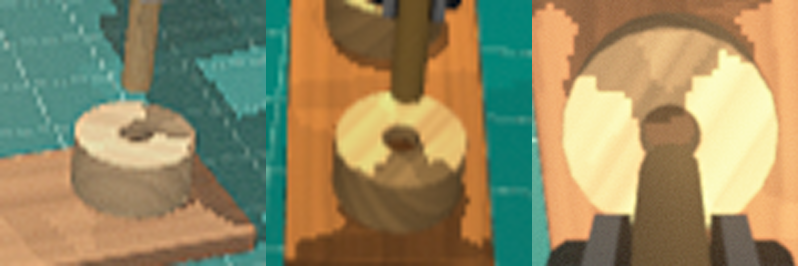

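```bash
python3 - <<'E'
from h import *
f=grab('wrist','wrist4');o=get_obs();p=o['position'];print(p)
F=proj(f,p-[0,0,.064]+[0,.008,0]);print('foot rim pred',F, 'sides',proj(f,p-[0.008,0,.064]),proj(f,p+[0.008,0,-.064]))
for y in(.1146,.1166,.1186): print('hole rim pred',y,proj(f,[.555,y+.00875,.049]),proj(f,[.555-.00875,y,.049]),proj(f,[.555+.00875,y,.049]),'boss top/left/right',proj(f,[.555,y+.032,.049]),proj(f,[.523,y,.049]),proj(f,[.587,y,.049]))
g=cv2.cvtColor(f['color'],cv2.COLOR_BGR2GRAY)
print('col278',[(r,int(g[r,276:281].mean())) for r in range(200,236)])
for r in (214,218,222): print('row',r,list(zip(range(258,300),g[r,258:300].tolist())))
c=cv2.resize(f['color'][150:290,200:360],(800,700),interpolation=cv2.INTER_CUBIC)[:600];cv2.imwrite('pics/c4.png',c)
E
```

```text
[0.55637366 0.1160945  0.14460604]
foot rim pred [278.0977818 223.995745 ] sides [263.88981414 237.64051968] [292.31806209 237.62281031]
hole rim pred 0.1146 [275.92178381 211.12546515] [262.41152093 224.24242467] [289.48523768 224.22597651] boss top/left/right [275.84798536 175.03682797] [226.43954499 224.26427881] [325.45199512 224.20412554]
hole rim pred 0.1166 [275.91558411 208.09371233] [262.37590817 221.26817342] [289.50868449 221.25178224] boss top/left/right [275.84145595 171.84384027] [226.32545599 221.28995186] [325.55389539 221.23000696]
hole rim pred 0.1186 [275.90935705 205.04857547] [262.34013969 218.28091736] [289.53223381 218.26458381] boss top/left/right [275.83489695 168.63638551] [226.21086811 218.30261923] [325.65624118 218.2428851 ]
col278 [(200, 165), (201, 159), (202, 161), (203, 160), (204, 159), (205, 160), (206, 158), (207, 147), (208, 126), (209, 96), (210, 92), (211, 95), (212, 95), (213, 105), (214, 119), (215, 119), (216, 123), (217, 129), (218, 129), (219, 129), (220, 129), (221, 129), (222, 130), (223, 129), (224, 129), (225, 123), (226, 116), (227, 11
[... 931 characters left out ...]
, 128), (285, 131), (286, 132), (287, 130), (288, 120), (289, 118), (290, 170), (291, 226), (292, 240), (293, 238), (294, 236), (295, 237), (296, 234), (297, 234), (298, 237), (299, 237)]
row 222 [(258, 224), (259, 227), (260, 229), (261, 232), (262, 225), (263, 188), (264, 129), (265, 115), (266, 119), (267, 120), (268, 124), (269, 128), (270, 131), (271, 128), (272, 131), (273, 130), (274, 128), (275, 130), (276, 127), (277, 131), (278, 128), (279, 133), (280, 131), (281, 129), (282, 131), (283, 126), (284, 131), (285, 136), (286, 130), (287, 125), (288, 119), (289, 111), (290, 138), (291, 199), (292, 233), (293, 234), (294, 235), (295, 236), (296, 238), (297, 238), (298, 238), (299, 239)]
```

View pics/c4.png

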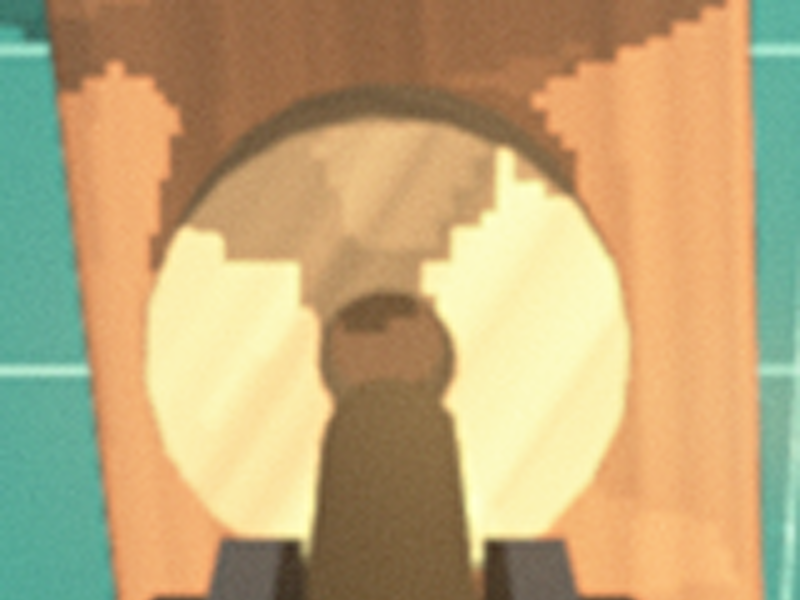

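Call:
move_arm --commands '[{"fingers": 0,"slide": [0,0,0.012],"delta_rot": [0,0,0]},{"fingers": 0,"slide": [0,0,0.022],"delta_rot": [0,0,0]},{"fingers": 0,"slide": [0,0,0.022],"delta_rot": [0,0,0]},{"fingers": 0,"slide": [0,0,0.022],"delta_rot": [0,0,0]},{"fingers": 0,"slide": [0,0,0.022],"delta_rot": [0,0,0]},{"fingers": 0,"slide": [0,0,0.022],"delta_rot": [0,0,0]}]'

```text
t: 6.7
position: [0.5559, 0.1164, 0.1221]
orientation: [-180.0, -0.0, 0.0]
wrist_force: [0.4, -0.5, -0.9]
gripper_width: 0.168
```

```bash
cat > m.py <<'E'
from h import *
import sys
f=grab('wrist','w_'+sys.argv[1]);o=get_obs();p=o['position']
print({k:np.round(o[k],4) for k in('t','position','orientation','wrist_force','torque','gripper_width')})
g=cv2.GaussianBlur(cv2.cvtColor(f['color'],cv2.COLOR_BGR2GRAY),(3,3),0).astype(float)
for r in range(204,262,3):
    e=np.diff(g[r,245:312]);l=e[:33].argmin();q=33+e[33:].argmax()
    print(r,'L',245+l+.5,'R',245+q+.5,'c',245+(l+q)/2+.5,'w',q-l)
print('col',[(r,int(g[r,275:281].mean())) for r in range(196,244,1)])
print('foot c/rim/l/r',*[proj(f,p+np.array(v)-[0,0,.064]).round(1) for v in([0,0,0],[0,.008,0],[-.008,0,0],[.008,0,0])])
h=np.array([.555,.1166,.049])
print('hole c/rim/l/r',*[proj(f,h+v).round(1) for v in([0,0,0],[0,.00875,0],[-.00875,0,0],[.00875,0,0])])
E
python3 m.py 5
```

```text
{'t': np.float64(6.75), 'position': array([0.5559, 0.1164, 0.1221]), 'orientation': array([-1.799963e+02, -1.960000e-02,  1.500000e-03]), 'wrist_force': array([-0.4162, -1.1566, -0.9121]), 'torque': array([-0.0293,  0.0169,  0.0146]), 'gripper_width': np.float64(0.1706)}
204 L 271.5 R 304.5 c 288.0 w 33
207 L 266.5 R 304.5 c 285.5 w 38
210 L 265.5 R 304.5 c 285.0 w 39
213 L 263.5 R 290.5 c 277.0 w 27
216 L 245.5 R 290.5 c 268.0 w 45
219 L 258.5 R 291.5 c 275.0 w 33
222 L 261.5 R 287.5 c 274.5 w 26
225 L 261.5 R 290.5 c 276.0 w 29
228 L 262.5 R 291.5 c 277.0 w 29
231 L 262.5 R 292.5 c 277.5 w 30
234 L 262.5 R 292.5 c 277.5 w 30
237 L 263.5 R 291.5 c 277.5 w 28
240 L 263.5 R 291.5 c 277.5 w 28
243 L 263.5 R 291.5 c 277.5 w 28
246 L 262.5 R 291.5 c 277.0 w 29
249 L 262.5 R 292.5 c 277.5 w 30
252 L 262.5 R 292.5 c 277.5 w 30
255 L 262.5 R 293.5 c 278.0 w 31
258 L 261.5 R 293.5 c 277.5 w 32
261 L 255.5 R 293.5 c 274.5 w 38
col [(196, 182), (197, 180), (198, 179), (199, 177), (200, 177), (201, 176), (202, 176), (203, 176), (204, 176), (205, 174), (206, 173), (207, 171), (208, 168), (209, 165), (210, 163), (211, 162), (212, 162), (213, 162), (214, 162), (215, 161), (216, 156), (217, 143), (218, 122), (219, 103), (220, 96), (221, 96), (222, 97), (223, 98), (224, 99), (225, 103), (226, 109), (227, 112), (228, 113), (229, 113), (230, 112), (231, 112), (232, 112), (233, 112), (234, 111), (235, 111), (236, 111), (237, 110), (238, 110), (239, 109), (240, 109), (241, 109), (242, 109), (243, 109)]
foot c/rim/l/r [277.7 237.6] [277.7 224. ] [263.5 237.7] [291.9 237.6]
hole c/rim/l/r [276.2 232.4] [276.2 218. ] [261.3 232.4] [291.1 232.4]
```

Dowel and hole agree in x (both at column 277.5). In y the hole lies about 0.8 mm further out. I shift by that and feel downwards.

Call:
move_arm --commands '[{"fingers": 0,"slide": [0,-0.0008,0],"delta_rot": [0,0,0]},{"fingers": 0,"slide": [0,-0.0008,0.004],"delta_rot": [0,0,0]},{"fingers": 0,"slide": [0,-0.0008,0.007],"delta_rot": [0,0,0]},{"fingers": 0,"slide": [0,-0.0008,0.009],"delta_rot": [0,0,0]},{"fingers": 0,"slide": [0,-0.0008,0.01],"delta_rot": [0,0,0]},{"fingers": 0,"slide": [0,-0.0008,0.0105],"delta_rot": [0,0,0]},{"fingers": 0,"slide": [0,-0.0008,0.0105],"delta_rot": [0,0,0]}]'

```text
t: 7.62
position: [0.5558, 0.1172, 0.1114]
orientation: [-180.0, -0.0, 0.0]
wrist_force: [0.4, 0.8, -0.2]
gripper_width: 0.173
```

Call:
move_arm --commands '[{"fingers": 0,"slide": [0,0,0.0007],"delta_rot": [0,0,0]},{"fingers": 0,"slide": [0,0,0.0014],"delta_rot": [0,0,0]},{"fingers": 0,"slide": [0,0,0.002],"delta_rot": [0,0,0]},{"fingers": 0,"slide": [0,0,0.002],"delta_rot": [0,0,0]}]'

```text
t: 8.12
position: [0.5557, 0.1172, 0.1093]
orientation: [180.0, 0.0, 0.0]
wrist_force: [-0.4, -0.5, -0.6]
gripper_width: 0.174
```

Call:
move_arm --commands '[{"fingers": 0,"slide": [0,0,0.001],"delta_rot": [0,0,0]},{"fingers": 0,"slide": [0,0,0.002],"delta_rot": [0,0,0]},{"fingers": 0,"slide": [0,0,0.003],"delta_rot": [0,0,0]},{"fingers": 0,"slide": [0,0,0.003],"delta_rot": [0,0,0]}]'

```text
t: 8.62
position: [0.5557, 0.1172, 0.1063]
orientation: [180.0, 0.0, 0.0]
wrist_force: [0.2, -0.0, -0.8]
gripper_width: 0.172
```

```bash
python3 - <<'E'
from h import *
T=[]
for n in('scene','side','wrist'):
    f=grab(n);q=proj(f,[.5557,.1172,.049]);r=32 if n!='wrist' else 60
    x,y=int(q[0])-r,int(q[1])-r
    T.append(cv2.resize(f['color'][y:y+2*r,x:x+2*r],(266,266),interpolation=cv2.INTER_CUBIC))
cv2.imwrite('pics/c6.png',np.hstack(T));print(get_obs()['wrist_force'],get_obs()['torque'])
E
```

```text
[-0.09758474  0.37826692 -0.20372581] [-0.03354719 -0.01579178  0.0024806 ]
```

View pics/c6.png

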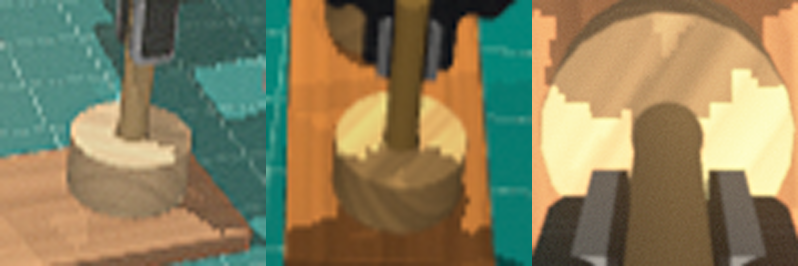

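The dowel has entered the hole with no side force. Next I push it down slowly against the cork stop.

Call:
move_arm --commands '[{"fingers": 0,"slide": [0,0,0.001],"delta_rot": [0,0,0]},{"fingers": 0,"slide": [0,0,0.002],"delta_rot": [0,0,0]},{"fingers": 0,"slide": [0,0,0.003],"delta_rot": [0,0,0]},{"fingers": 0,"slide": [0,0,0.004],"delta_rot": [0,0,0]},{"fingers": 0,"slide": [0,0,0.005],"delta_rot": [0,0,0]},{"fingers": 0,"slide": [0,0,0.006],"delta_rot": [0,0,0]}]'

```text
t: 9.52
position: [0.5559, 0.1172, 0.101]
orientation: [-180.0, -0.0, -0.0]
wrist_force: [-1.8, -0.7, 8.0]
gripper_width: 0.17
```

Call:
move_arm --commands '[{"fingers": 0,"slide": [0,0,0.001],"delta_rot": [0,0,0]},{"fingers": 0,"slide": [0,0,0.002],"delta_rot": [0,0,0]},{"fingers": 0,"slide": [0,0,0.003],"delta_rot": [0,0,0]},{"fingers": 0,"slide": [0,0,0.004],"delta_rot": [0,0,0]},{"fingers": 0,"slide": [0,0,0.005],"delta_rot": [0,0,0]},{"fingers": 0,"slide": [0,0,0.006],"delta_rot": [0,0,0]},{"fingers": 0,"slide": [0,0,0.007],"delta_rot": [0,0,0]},{"fingers": 0,"slide": [0,0,0.008],"delta_rot": [0,0,0]},{"fingers": 0,"slide": [0,0,0.008],"delta_rot": [0,0,0]}]'

```text
t: 10.65
position: [0.5559, 0.1172, 0.0929]
orientation: [-180.0, -0.0, -0.0]
wrist_force: [-1.7, -0.3, 6.1]
gripper_width: 0.168
```

Call:
move_arm --commands '[{"fingers": 0,"slide": [0,0,0.0008],"delta_rot": [0,0,0]},{"fingers": 0,"slide": [0,0,0.0016],"delta_rot": [0,0,0]},{"fingers": 0,"slide": [0,0,0.0024],"delta_rot": [0,0,0]},{"fingers": 0,"slide": [0,0,0.003],"delta_rot": [0,0,0]}]'

```text
t: 11.15
position: [0.5559, 0.1172, 0.09]
orientation: [-180.0, -0.0, -0.0]
wrist_force: [-2.6, 0.2, 8.3]
gripper_width: 0.164
```

Call:
move_arm --commands '[{"fingers": 0,"slide": [0,0,0.0004],"delta_rot": [0,0,0]},{"fingers": 0,"slide": [0,0,0.0008],"delta_rot": [0,0,0]},{"fingers": 0,"slide": [0,0,0.0008],"delta_rot": [0,0,0]}]'

```text
t: 11.52
position: [0.5559, 0.1172, 0.0892]
orientation: [-180.0, -0.0, -0.0]
wrist_force: [-1.9, -0.8, 7.2]
gripper_width: 0.168
```

Call:
move_arm --commands '[{"fingers": 0,"slide": [0,0,0.0004],"delta_rot": [0,0,0]},{"fingers": 0,"slide": [0,0,0.0008],"delta_rot": [0,0,0]},{"fingers": 0,"slide": [0,0,0.0008],"delta_rot": [0,0,0]}]'

```text
t: 11.9
position: [0.5562, 0.1173, 0.0891]
orientation: [-180.0, -0.0, -0.0]
wrist_force: [-2.6, -0.9, 15.1]
gripper_width: 0.173
```

At the hard end: the force jumped from 7 to 15 N with no further travel, at the predicted height. Now I relax the push, open and rise.

Call:
move_arm --commands '[{"fingers": 0,"slide": [0,0,-0.0007],"delta_rot": [0,0,0]},{"fingers": 0,"slide": [0,0,-0.0007],"delta_rot": [0,0,0]},{"fingers": 0.5,"slide": [0,0,-0.0007],"delta_rot": [0,0,0]},{"fingers": 0.7,"slide": [0,0,-0.0007],"delta_rot": [0,0,0]},{"fingers": 0.7,"slide": [0,0,-0.0007],"delta_rot": [0,0,0]},{"fingers": 0.7,"slide": [0,0,-0.0007],"delta_rot": [0,0,0]},{"fingers": 0.7,"slide": [0,0,-0.02],"delta_rot": [0,0,0]},{"fingers": 0.7,"slide": [0,0,-0.05],"delta_rot": [0,0,0]},{"fingers": 0.7,"slide": [0,0,-0.09],"delta_rot": [0,0,0]},{"fingers": 0.7,"slide": [0,0,-0.13],"delta_rot": [0,0,0]},{"fingers": 0.7,"slide": [0,0,-0.15],"delta_rot": [0,0,0]},{"fingers": 0.7,"slide": [0,0,-0.15],"delta_rot": [0,0,0]}]'

```text
t: 13.4
position: [0.5567, 0.1173, 0.2393]
orientation: [-180.0, -0.2, -0.0]
wrist_force: [-0.2, 0.4, 0.0]
gripper_width: 0.701
```

```bash
python3 - <<'E'
from h import *
s=grab('scene','s7');d=grab('side','d7');w=grab('wrist','w7');print(get_obs()['wrist_force'],get_obs()['position'])
for f in(s,d,w): print(proj(f,[.5558,.1170,.125]).round(1),proj(f,[.5558,.1170,.049]).round(1))
A=cv2.resize(s['color'][130:250,230:410],(400,266),interpolation=cv2.INTER_CUBIC)
B=cv2.resize(d['color'][150:300,230:410],(400,333),interpolation=cv2.INTER_CUBIC)
C=np.zeros((600,800,3),np.uint8);C[:266,:400]=A;C[:333,400:]=B;C[333:600,:356]=cv2.resize(w['color'],(356,267));C[333:600,400:756]=cv2.resize(s['color'],(356,267))
cv2.imwrite('pics/c7.png',C)
E
```

```text
[ 1.01450843 -0.39551491 -0.65906386] [0.55504243 0.11702546 0.23649233]
[339.3 162.1] [336.  193.2]
[317.8 223.6] [315.4 251.3]
[278.7 215.5] [278.6 193.1]
```

View pics/c7.png

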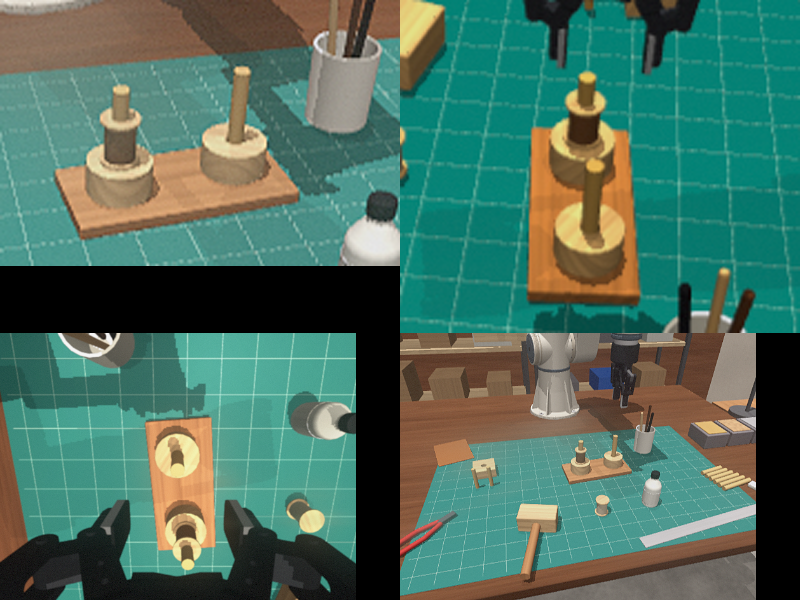

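The dowel stands upright. Its top is at scene (338.9,161.5) against a predicted (339.3,162.1) for z = 125 mm, and at side (317.3,222.9) against (317.8,223.6). Everything else is where it was.

```bash
python3 -c "
from plant import robot
print(robot.hand_in())"
```

```text
the job is handed in; nothing more can be done
None
```

The dowel is in the stand's empty boss, pushed fully home, and standing upright on its own. I handed the job in at about 13.5 s on the robot's clock.

- **Insertion:** I drew the dowel straight up out of the holder, lined it up over the hole with the wrist camera, and shifted it 0.8 mm. It went in on the first try with almost no force.
- **Pressing home:** The cork stop took about 6–8 N. At the hard end the force rose to 15 N with no further travel, at TCP height 0.089 m, which matches the foot being fully home. These are readings at the end of each move. I then eased off, let go and rose clear.
- **Last checks:** In both outside cameras the dowel's top is within about 1 pixel (roughly 2 mm) of where a fully seated dowel should be. The gripper touches nothing. The pot, spool, glue bottle, mallet and the two slim rods by the holder look unmoved.
- **Disagreement:** In an early wrist picture the dowel's foot looked narrower than 16 mm. That picture was taken before the arm had settled, and the measurement after it settled matched 16 mm. No other check failed.

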